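# Screw the hold-down clamp tight on the steel block

## Robot

A 6-joint arm with a two-finger parallel gripper is mounted at the origin on a cart in front of the work surface, level with it; the furniture and walls round the work are solid. World frame = base frame: x ahead of the robot, y to its left, z up, the work surface at z = 0. Lengths are in m, angles in degrees, forces in N, time in s.
With the tool pointing down it reaches from about 0.25 to 0.725 m from the base axis. Payload 9.7 kg.
Tool frame: the origin (TCP) lies on the centre line of the jaws, within the pads' length; the fingertips stand 22 mm ahead of it and the grasp point (between the pads) lies 3 mm ahead of it; z points along the fingers, y is the direction in which the jaws open and shut (so a half turn about z gives the same grasp; the last joint's range is limited). The gripper opens to 85 mm and grips with 20 to 120 N. Pads are 22 mm wide; open, the fingers measure 114 mm over their backs; the gripper's body (76 mm by 85 mm) begins 54 mm behind the grasp point. The pads swing forward as they close: fully open they stand 13 mm farther back than shut.
Start: joints at [64.286, 4.979, 10.078, 95.1, 0, 90], TCP at [0.239, 0.496, 0.253] pointing down, gripper open.
Joint ranges: [-179.16, 179.16], [-48.56, 103.87], [-65.8, 70.77], [-126.05, 130.52], [-82.76, 87.17], [-180, 180]. Speed limits (degrees/s): [127.2, 127.2, 147.25, 180, 180, 180].

## Interface

Orientations are given as [roll, pitch, yaw] about the fixed x, y, z axes, in that order (R = Rz(yaw) Ry(pitch) Rx(roll)).
In Python, from workcell import get_obs, camera, camera_params, job_done gives the robot as it stands.
- The arm moves only by the tool servo_tool, never from a script. Its argument "steps" is a list of rows, each an object of numbers: "x", "y", "z": the shift along the world's x, y, z in mm; "yaw": the turn about the world's z in degrees. A call has 1 to 12 rows; each row is the pose to reach, as a shift and turn from the pose measured when the call began; what a row does not reach only later rows make up. A row lasts 1/8 s, in which the tool goes at most 62.5 mm and 10.7 degrees, less where a joint would pass 70% of its speed; a pose out of reach is approached as far as the arm can. A call with a gripper value outside its range is refused whole. "grip" is the finger opening in mm, from 0 to 85.4, set as the call begins (left out, the last holds). The fingers move at their own pace and stop on an object; "grip_force" is the grip in N (left out, the last holds). Time passes only in rows, so rows that repeat a pose let the fingers close. It gives the time, the measured TCP pose, the force and the opening at its end, in the units of the state.
- get_obs(): the state, without advancing time (a new reading comes with each control period).
- camera(name): name is "scene" or "side" or "wrist"; returns (picture, depth): 480x640x3 uint8, red, green, blue; 480x640 float32, m along the optical axis (not along the pixel's ray), 0 where there is no reading.
- camera_params(name): a dict with "intrinsics" (3x3 intrinsics, pixels), "rvec" (rotation vector, rad) and "tvec" (3), from world to camera coordinates, as OpenCV has them; the wrist camera has in their place "hand_eye" (4x4, takes a point from camera to tool coordinates, whose origin is the TCP and whose axes are the flange's). Camera axes: x right, y down, z forward; pixel columns grow to the right and rows downward; lengths in m; the calibration is good to about 2 mm. A picture is of the moment at which its call begins: read the wrist's pose just before it. camera_params takes no time and is no camera call.
- job_done(): hands the job in, once; it reports no verdict.
The state is a dict: "time": time; "q": joint angles; "qd": joint speeds; "joint_efforts": joint torques, N m; "ee_pos": TCP position; "tcp_rot": TCP orientation; "wrist_force": force on the tool from outside, world axes, zero at the start; "torque": the same for the moment, N m; "opening": finger opening in m.
Only numpy, scipy, OpenCV 4.12 (cv2) and the standard library are available. Lean on these libraries where they do the work, as an engineer would, in place of code of your own. Each camera call takes 0.05 s, during which the arm holds its last target.

## Task

Two small screw clamps stand on the workbench. Tighten the one that has the steel block lying under its foot: turn its knurled knob clockwise (seen from above) until it stops tight and the foot presses on the block, then let go. Leave the screw of the empty clamp as it is and the block in its place.

Things in the scene. Friction and masses are not known exactly. Their poses are not given: they have to be found in the camera images.
- steel_block: Plain ground steel block, 50 x 50 x 20 mm, loose, lying flat on the base plate of one of the two clamps, centred under its screw to about 3 mm, top 32 mm above the bench. Origin at the centre of its underside.
- screw_1: Screw of the clamp with the block: round knurled steel knob, 36 mm across (37.5 over knurls), 26 mm high, on an upright spindle with a 22 mm foot. Origin: middle of the knob, on the axis, about 101 mm above the bench; z up, x towards the dark dot on its top. Grip it from above, fingers any way round; the clamp (fixed to the bench) reaches 71 mm up beneath it. It sinks 2.5 mm per radian clockwise.
- screw_1_turn (a joint): Turn of that screw, rad, growing clockwise seen from above (tightening). Starts between 0.2 and 0.6, stops hard at 1.5, so one grasp suffices. The foot meets the block about 0.3 rad before the stop. Friction about 0.08 N m; it stays where it is left; at the stop the fingers slip round the knob.
- screw_2_notch (a point): The small dark dot on the top face of the other, identical knob, 14.5 mm from its axis and about 114 mm above the bench. That knob belongs to the empty clamp and must not be turned.
Mind the look-alikes: they are no part of the job. What is shaped like the part that bears screw_1 but blue is not meant.

How it is judged:
By the outcome, as a careful person would: the job done as asked, in the order asked, and still so for the second after the job is handed in, with the robot touching nothing.
It also fails if it takes over 35 s, if anything falls off the work surface, if the arm or the gripper's body presses on something with over 40 N, if the wrist force passes 120 N, or if a joint passes its speed limit or range.

## Working session

There is one attempt and no reset: what is moved stays moved. The work goes in short steps, Python scripts to look and compute and a tool call to move; the robot and the scene stay as the last step left them, time stands still between calls to the robot, and variables do not carry over. Pictures are saved under pics/ and viewed, and the job is handed in when it is done.

Besides the shell and the picture viewer there is one more tool, called after "Emit:" as name([rows], argument=value, ...), one row to a line, values as JSON. servo_tool: Moves the arm, as the interface text tells. Its arguments: {"type":"object","properties":{"steps":{"type":"array"},"grip":{"type":"number"},"grip_force":{"type":"number"}},"required":["steps"]}

```bash
mkdir -p pics; cat > h.py <<'E'
import numpy as np,cv2
from workcell import *
def grab(n,tag):
    o=get_obs(); im,d=camera(n); cv2.imwrite(f'pics/{tag}.png',im[:,:,::-1]); np.savez(f'pics/{tag}.npz',im=im,d=d,p=o['ee_pos'],r=o['tcp_rot']); return o,im,d
def w2c(n):
    p=camera_params(n); return np.array(p['intrinsics']),cv2.Rodrigues(np.array(p['rvec'],float))[0],np.array(p['tvec'],float)
E
python3 - <<'E'
from h import *
for n in('scene','side','wrist'):
    o,im,d=grab(n,n+'0')
print(o)
for n in('scene','side','wrist'):print(camera_params(n))
E
```

```text
{'time': 0.1, 'q': array([6.42850825e+01, 5.00989589e+00, 1.00396130e+01, 9.50997940e+01,
       1.67438933e-03, 9.00001355e+01]), 'qd': array([ 0.14275798,  0.03118401,  0.08326637, -0.04884433,  0.05309974,
        0.04623702]), 'joint_efforts': array([ 2.03606210e-04, -5.21561801e+01,  4.65652871e+01,  1.60728686e-02,
       -2.30369869e-05,  8.68651966e-06]), 'ee_pos': array([0.23855891, 0.49537642, 0.25264081]), 'tcp_rot': array([-1.79929923e+02, -1.67422231e-03,  1.54284945e+02]), 'wrist_force': array([-0.09149503,  0.14218457, -0.06811915]), 'torque': array([-0.0272545 ,  0.01190207, -0.0013356 ]), 'opening': 0.08519460361832357}
{'intrinsics': array([[447.14738723,   0.        , 321.41911868],
       [  0.        , 447.14738723, 238.08024187],
       [  0.        ,   0.        ,   1.        ]]), 'rvec': array([ 2.03385579, -1.16758664,  0.52166312]), 'tvec': array([-0.36728648,  0.2340494 ,  0.79727043])}
{'intrinsics': array([[490.3411676 ,   0.        , 325.21899856],
       [  0.        , 490.3411676 , 234.99814231],
       [  0.        ,   0.        ,   1.        ]]), 'rvec': array([-0.03308561, -2.77737321,  1.44511416]), 'tvec': array([0.40227622, 0.19174464, 0.91718921])}
{'intrinsics': array([[344.03837111,   0.        , 321.77271863],
       [  0.        , 344.03837111, 237.05026626],
       [  0.        ,   0.        ,   1.        ]]), 'hand_eye': array([[ 3.13752521e-04, -9.48463320e-01, -3.16886780e-01,
         8.16438457e-02],
       [ 9.99999749e-01,  4.99093132e-04, -5.03710150e-04,
         1.00959498e-03],
       [ 6.35906617e-04, -3.16886542e-01,  9.48463239e-01,
        -1.21450252e-01],
       [ 0.00000000e+00,  0.00000000e+00,  0.00000000e+00,
         1.00000000e+00]])}
```

View pics/scene0.png

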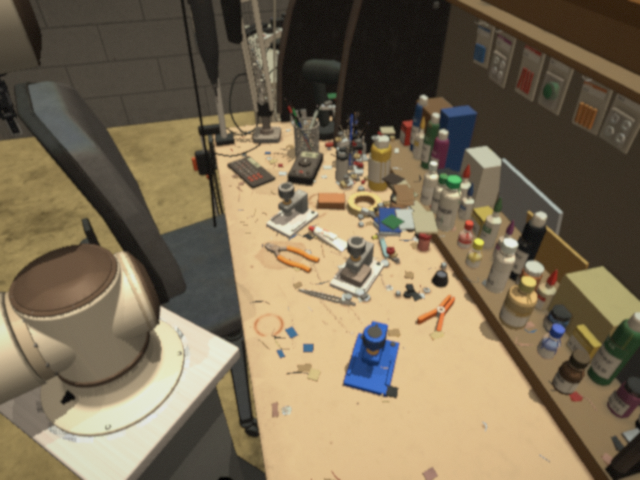

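View pics/side0.png

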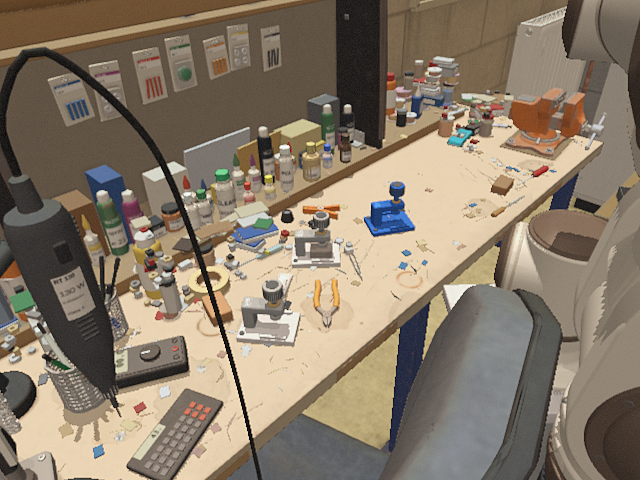

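View pics/wrist0.png

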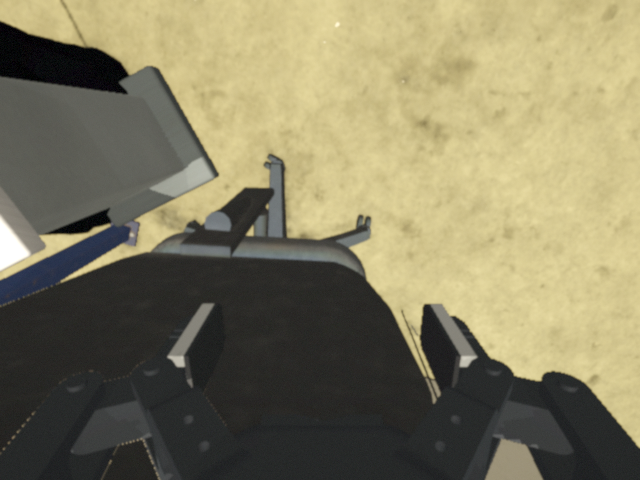

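The scene view shows two steel clamps at about (290,207) and (358,262), plus a blue one at (373,357) that is not meant. In the side view they are at (270,312), (317,242) and (390,210). The wrist camera only sees the chair. I'll enlarge the clamps.

```bash
python3 - <<'E'
from h import *
a=cv2.imread('pics/side0.png')[195:355,225:355]; b=cv2.imread('pics/scene0.png')[170:310,250:400]
f=lambda i:cv2.resize(i,(400,int(400*i.shape[0]/i.shape[1])),interpolation=cv2.INTER_CUBIC)
a,b=f(a),f(b); h=max(len(a),len(b)); p=lambda i:cv2.copyMakeBorder(i,0,h-len(i),0,0,0)
cv2.imwrite('pics/c0.png',np.hstack([p(a),p(b)])); print(h)
E
```

```text
492
```

View pics/c0.png

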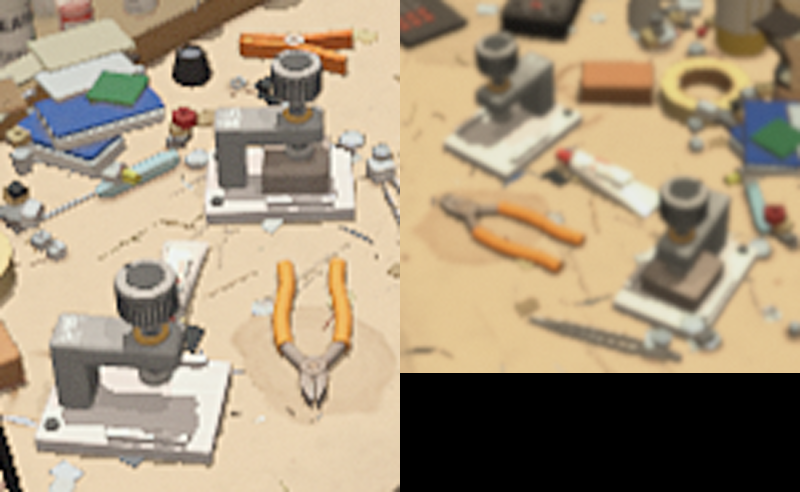

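The clamp with the block is at side (317,242) and scene (358,262): a block is visible under its foot. The clamp at side (270,312) and scene (290,207) has only its shadow on the plate, so it is empty. The blue one is excluded. Next I triangulate both knob tops.

```bash
cat >> h.py <<'E'
def tri(u1,n1,u2,n2):
    K,R,t=w2c(n1);K2,R2,t2=w2c(n2)
    X=cv2.triangulatePoints(K@np.c_[R,t],K2@np.c_[R2,t2],np.array(u1,float),np.array(u2,float)).ravel();return X[:3]/X[3]
def onz(u,n,z):
    K,R,t=w2c(n); d=R.T@np.linalg.inv(K)@[u[0],u[1],1]; c=-R.T@t; return c+d*(z-c[2])/d[2]
E
python3 - <<'E'
from h import *
for a,b in [((321.2,215.2),(357,241)),((272.5,285.5),(287,187))]:
    print(tri(a,'side',b,'scene'),onz(a,'side',.114),onz(b,'scene',.114))
# blue
print(onz((373,328),'scene',.114))
# depth points higher than 0.02 around target
for n in('side','scene'):
    z=np.load(f'pics/{n}0.npz');d=z['d'];K,R,t=w2c(n)
    v,u=np.mgrid[:480,:640];P=np.stack([(u-K[0,2])/K[0,0]*d,(v-K[1,2])/K[1,1]*d,d],-1).reshape(-1,3)
    W=(P-t)@R; W=W[d.ravel()>0]
    T=tri((321.2,215.2),'side',(357,241),'scene')
    m=(np.linalg.norm(W[:,:2]-T[:2],axis=1)<.16)&(W[:,2]>.03)
    print(n,m.sum()); 
    k=m&(W[:,2]>.108)&(W[:,2]<.13); print(W[k].mean(0),np.median(W[k],0),k.sum(),W[m][:,2].max())
    k=m&(W[:,2]>.03); print(np.unique(np.round(W[k][:,:2]/.02).astype(int)*20,axis=0).tolist())
E
```

```text
[ 0.40621238 -0.26848848  0.11165517] [ 0.40530449 -0.2633301   0.114     ] [ 0.40569012 -0.26972927  0.114     ]
[ 0.49632157 -0.04165895  0.10857323] [ 0.49431372 -0.0340168   0.114     ] [ 0.4921312  -0.04616671  0.114     ]
[ 0.22968098 -0.38850332  0.114     ]
side 1861
[ 0.40565275 -0.2625529   0.11345053] [ 0.40575158 -0.26204566  0.11375303] 144 0.11774311479318936
[[280, -360], [380, -300], [380, -280], [380, -260], [380, -240], [400, -280], [400, -260], [400, -240], [420, -280], [420, -260], [420, -240], [440, -280], [440, -260], [440, -240], [460, -280], [460, -260], [460, -240], [480, -320], [480, -300], [500, -320], [500, -300], [500, -280], [500, -260], [520, -340], [520, -320], [520, -300], [520, -280], [520, -260], [520, -240], [540, -360], [540, -340], [540, -320], [540, -300], [540, -280], [540, -260], [540, -240], [560, -340], [560, -320], [560, -300], [560, -280], [560, -260], [560, -240]]
scene 1697
[ 0.40353815 -0.26932327  0.1121456 ] [ 0.40268209 -0.26957062  0.11237045] 194 0.11528671219133471
[[380, -300], [380, -280], [380, -260], [380, -240], [400, -300], [400, -280], [400, -260], [400, -240], [420, -300], [420, -280], [420, -260], [440, -300], [440, -280], [460, -280], [460, -260], [480, -320], [480, -300], [500, -320], [500, -300], [500, -280], [520, -340], [520, -320], [520, -300], [520, -280], [520, -260], [540, -360], [540, -340], [540, -320], [540, -300], [540, -280], [540, -260], [540, -240], [560, -340], [560, -320], [560, -300], [560, -280], [560, -260], [560, -240]]
```

```bash
python3 - <<'E'
from h import *
for n in('side','scene'):
    z=np.load(f'pics/{n}0.npz');d=z['d'];K,R,t=w2c(n)
    print(n,'cam at',-R.T@t)
    v,u=np.mgrid[:480,:640];P=np.stack([(u-K[0,2])/K[0,0]*d,(v-K[1,2])/K[1,1]*d,d],-1).reshape(-1,3)
    W=(P-t)@R; m=(d.ravel()>0)&(W[:,2]>.14)&(W[:,0]>.1)&(W[:,0]<.75)&(abs(W[:,1])<.8)
    c,k=np.unique(np.round(W[m]/.05).astype(int)*5,axis=0,return_counts=True);print(c[k>8].tolist())
E
```

```text
side cam at [0.39797337 0.63551999 0.69105699]
[[10, -5, 20], [10, 0, 15], [10, 0, 20], [10, 0, 55], [10, 5, 15], [10, 5, 55], [10, 5, 60], [10, 10, 55], [10, 10, 60], [10, 15, 55], [15, 15, 55], [15, 15, 60], [15, 20, 30], [15, 20, 55], [15, 20, 60], [15, 25, 30], [15, 25, 35], [15, 25, 60], [15, 30, 35], [20, -75, 15], [20, -75, 20], [20, -75, 25], [20, -75, 30], [20, -75, 35], [20, -75, 40], [20, -75, 45], [20, 20, 30], [20, 25, 30], [20, 25, 35], [20, 25, 60], [20, 30, 35], [20, 30, 60], [20, 30, 65], [20, 35, 35], [20, 35, 60], [20, 35, 65], [20, 40, 35], [25, -80, 15], [25, -80, 20], [25, -80, 25], [25, -80, 30], [25, -80, 35], [25, -80, 40], [25, -80, 45], [25, -75, 15], [25, -75, 20], [25, -75, 25], [25, -75, 30], [25, -75, 35], [25, -75, 40], [25, -75, 45], [25, 15, 15], [25, 15, 20], [25, 15, 25], [25, 20, 20], [25, 20, 25], [25, 20, 30], [25, 25, 25], [25, 25, 30], [25, 25, 35], [25, 30, 30], [25, 30, 35], [25, 35, 35], [25, 35, 60], [25, 35, 65], [25, 40, 35], [25, 40, 60], [25, 45, 35], [25, 45, 40], [25, 45, 45], [25, 45, 50], [25, 45, 55], [25, 45, 60], [25, 50, 40], [
[... 5840 characters left out ...]
55, 40], [65, -50, 15], [65, -50, 20], [65, -40, 15], [65, -40, 50], [65, -35, 15], [65, -35, 50], [65, -30, 50], [65, 25, 20], [65, 25, 25], [65, 25, 30], [65, 25, 35], [65, 25, 40], [65, 25, 45], [65, 30, 20], [65, 30, 25], [65, 30, 30], [65, 30, 35], [70, -55, 15], [70, -55, 20], [70, -55, 25], [70, -55, 30], [70, -55, 35], [70, -55, 40], [70, -50, 15], [70, -50, 20], [70, -50, 25], [70, -50, 30], [70, -50, 35], [70, -50, 40], [70, -45, 15], [70, -45, 20], [70, -40, 15], [70, -30, 15], [70, -10, 15], [70, -5, 15], [75, -50, 15], [75, -50, 20], [75, -50, 25], [75, -50, 30], [75, -50, 40], [75, -45, 15], [75, -45, 20], [75, -40, 15], [75, -20, 15], [75, -15, 15], [75, 35, 15], [75, 35, 20]]
```

Emit:
servo_tool([
  {"x": 3,"y": -25,"z": 10,"yaw": -4},
])

```text
time: 0.28
ee_pos: [0.2413, 0.4705, 0.2612]
tcp_rot: [-179.8, 0.0, 150.3]
wrist_force: [0.4, 0.7, 0.2]
opening: 0.0855
```

```bash
python3 -c "
from workcell import *
o=get_obs();print(o['q'],o['ee_pos'],o['tcp_rot'])"
```

```text
[6.28490567e+01 2.43451666e+00 8.28528298e+00 9.60603567e+01
 8.24243969e-03 9.25802572e+01] [0.24126434 0.47052287 0.26122081] [-1.79790251e+02  1.20145116e-03  1.50268787e+02]
```

```bash
python3 - <<'E'
from h import *
for n in('side','scene'):
    z=np.load(f'pics/{n}0.npz');d=z['d'];K,R,t=w2c(n)
    v,u=np.mgrid[:480,:640];P=np.stack([(u-K[0,2])/K[0,0]*d,(v-K[1,2])/K[1,1]*d,d],-1).reshape(-1,3)
    W=((P-t)@R).reshape(480,640,3)
    W[d==0]=np.nan
    pts=[(480,295),(540,300),(560,330),(440,440),(520,450),(600,440),(620,250),(600,20),(500,400)] if n=='side' else [(40,90),(80,90),(130,200),(170,280),(160,250),(60,130),(20,30),(5,110),(110,120),(212,60),(240,40)]
    for p in pts: print(n,p,np.round(W[p[1],p[0]],3))
E
```

```text
side (480, 295) [0.225 0.224 0.315]
side (540, 300) [0.164 0.24  0.32 ]
side (560, 330) [0.176 0.308 0.344]
side (440, 440) [0.311 0.412 0.334]
side (520, 450) [0.256 0.429 0.346]
side (600, 440) [0.289 0.522 0.508]
side (620, 250) [0.271 0.468 0.562]
side (600, 20) [0.132 0.141 0.586]
side (500, 400) [0.255 0.38  0.339]
scene (40, 90) [0.265 0.379 0.338]
scene (80, 90) [ 1.437  2.246 -0.475]
scene (130, 200) [0.219 0.133 0.185]
scene (170, 280) [ 0.235  0.115 -0.045]
scene (160, 250) [0.234 0.112 0.051]
scene (60, 130) [0.198 0.235 0.318]
scene (20, 30) [ 0.054 -0.055  0.565]
scene (5, 110) [0.251 0.534 0.265]
scene (110, 120) [ 1.494  2.123 -0.681]
scene (212, 60) [0.632 0.257 0.305]
scene (240, 40) [0.782 0.287 0.307]
```

The dark slab between the arm and the bench is a chair back, about 0.35 m high at x 0.15–0.35, y 0.13–0.43. I go straight up first, then across above it.

Emit:
servo_tool([
  {"y": 15,"z": 30},
  {"y": 25,"z": 80},
  {"y": 25,"z": 130},
  {"y": 20,"z": 180},
  {"y": 0,"z": 210},
  {"x": 10,"y": -45,"z": 220},
  {"x": 25,"y": -100,"z": 220},
  {"x": 40,"y": -155,"z": 220},
  {"x": 55,"y": -210,"z": 220},
  {"x": 70,"y": -265,"z": 220},
  {"x": 85,"y": -320,"z": 220},
  {"x": 100,"y": -375,"z": 220},
])

```text
schema error: expected keys x, y, z, yaw
```

Emit:
servo_tool([
  {"x": 0,"y": 15,"z": 30,"yaw": 0},
  {"x": 0,"y": 25,"z": 80,"yaw": 0},
  {"x": 0,"y": 25,"z": 130,"yaw": 0},
  {"x": 0,"y": 20,"z": 180,"yaw": 0},
  {"x": 0,"y": 0,"z": 210,"yaw": 0},
  {"x": 10,"y": -45,"z": 220,"yaw": 0},
  {"x": 25,"y": -100,"z": 220,"yaw": 0},
  {"x": 40,"y": -155,"z": 220,"yaw": 0},
  {"x": 55,"y": -210,"z": 220,"yaw": 0},
  {"x": 70,"y": -265,"z": 220,"yaw": 0},
  {"x": 85,"y": -320,"z": 220,"yaw": 0},
  {"x": 100,"y": -375,"z": 220,"yaw": 0},
])

```text
time: 1.78
ee_pos: [0.3412, 0.0938, 0.4812]
tcp_rot: [-179.8, 0.0, 150.3]
wrist_force: [1.0, 0.0, 0.0]
opening: 0.0853
```

Emit:
servo_tool([
  {"x": 10,"y": -50,"z": 0,"yaw": 0},
  {"x": 20,"y": -105,"z": 0,"yaw": 0},
  {"x": 30,"y": -160,"z": -10,"yaw": 0},
  {"x": 40,"y": -210,"z": -35,"yaw": 0},
  {"x": 50,"y": -260,"z": -70,"yaw": 0},
  {"x": 58,"y": -305,"z": -105,"yaw": 0},
  {"x": 64,"y": -340,"z": -145,"yaw": 0},
  {"x": 64,"y": -360,"z": -185,"yaw": 0},
  {"x": 64,"y": -360,"z": -220,"yaw": 0},
  {"x": 64,"y": -360,"z": -230,"yaw": 0},
  {"x": 64,"y": -360,"z": -230,"yaw": 0},
])

```text
time: 3.15
ee_pos: [0.4052, -0.266, 0.2516]
tcp_rot: [-179.8, 0.0, 150.3]
wrist_force: [-0.5, 0.4, 0.5]
opening: 0.0854
```

```bash
python3 - <<'E'
from h import *
o,_,_=grab('wrist','w1');print(o['time'],o['q'],o['ee_pos'],o['tcp_rot'])
E
```

```text
3.15 [-33.17748572  -4.0073345    0.84312062  94.83074815  -0.19274723
  -3.48927039] [ 0.40517579 -0.26596935  0.25161244] [-1.79806411e+02  7.93955160e-03  1.50311765e+02]
```

View pics/w1.png

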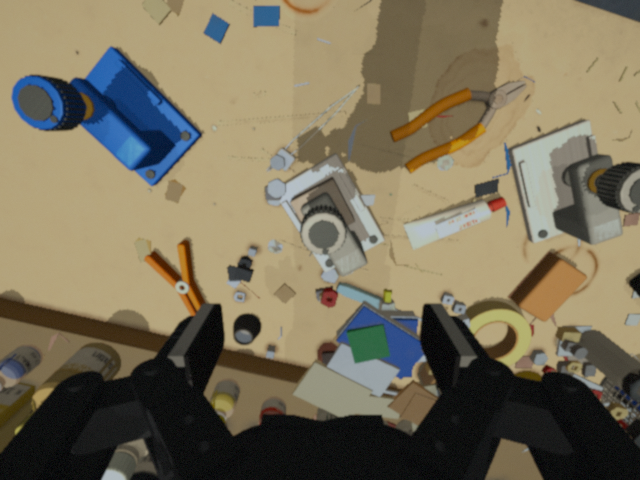

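The wrist view shows the block clamp's knob top at about (324,230) with the block under it, the empty clamp at the right (625,187) and the blue one at the left.

```bash
cat >> h.py <<'E'
from scipy.spatial.transform import Rotation as Ro
def wpt(tag,u,z):
    f=np.load(f'pics/{tag}.npz');p=camera_params('wrist');K=np.array(p['intrinsics']);H=np.array(p['hand_eye'])
    R=Ro.from_euler('xyz',f['r'],degrees=True).as_matrix();R_=R@H[:3,:3];c=R@H[:3,3]+f['p']
    d=R_@np.linalg.inv(K)@[u[0],u[1],1];return c+d*(z-c[2])/d[2],c,d/np.linalg.norm(d)
E
python3 - <<'E'
from h import *
im=cv2.imread('pics/w1.png')[150:290,260:400];cv2.imwrite('pics/c1.png',cv2.resize(im,(560,560),interpolation=cv2.INTER_CUBIC))
print(wpt('w1',(324,230),.114)[0])
f=np.load('pics/w1.npz');d=f['d']
p=camera_params('wrist');K=np.array(p['intrinsics']);H=np.array(p['hand_eye']);R=Ro.from_euler('xyz',f['r'],degrees=True).as_matrix()
v,u=np.mgrid[195:262,290:360];dd=d[195:262,290:360]
P=np.stack([(u-K[0,2])/K[0,0]*dd,(v-K[1,2])/K[1,1]*dd,dd],-1).reshape(-1,3)
W=(P@H[:3,:3].T+H[:3,3])@R.T+f['p'];k=W[:,2]>.105
print(k.sum(),np.median(W[k],0),W[k].min(0),W[k].max(0))
E
```

```text
[ 0.4053795 -0.2636132  0.114    ]
1686 [ 0.40569526 -0.26499556  0.11514839] [ 0.33487899 -0.28506203  0.10515375] [ 0.42629831 -0.22425512  0.37304971]
```

View pics/c1.png

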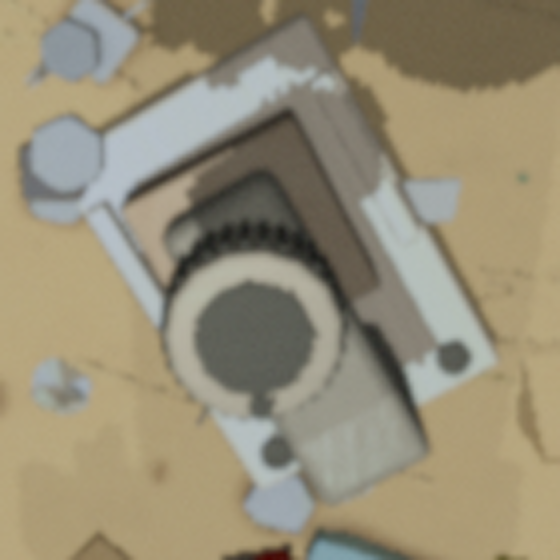

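In the crop the knob-top centre is at (254,333), i.e. image (323.5,233.3), and the dark dot at (262,403), i.e. (325.5,250.8). The block lies beneath.

```bash
python3 - <<'E'
from h import *
a=wpt('w1',(323.5,233.3),.114);b=wpt('w1',(325.5,250.8),.114)[0]
print(a[0],b,np.linalg.norm(b-a[0]),np.degrees(np.arctan2(*(b-a[0])[1::-1])))
# 3-ray intersection
rays=[(a[1],a[2])]
for n,u in(('side',(321.2,215.2)),('scene',(357,241))):
    K,R,t=w2c(n);d=R.T@np.linalg.inv(K)@[*u,1];rays.append((-R.T@t,d/np.linalg.norm(d)))
for s in([0,1],[0,2],[0,1,2]):
    A=sum(np.eye(3)-np.outer(rays[i][1],rays[i][1]) for i in s);B=sum((np.eye(3)-np.outer(rays[i][1],rays[i][1]))@rays[i][0] for i in s);print(s,np.linalg.solve(A,B))
E
```

```text
[ 0.40756222 -0.26530543  0.114     ] [ 0.42122256 -0.27120849  0.114     ] 0.014881231014417429 -23.370701079874838
[0, 1] [ 0.40648026 -0.26512851  0.11334993]
[0, 2] [ 0.40961381 -0.26686035  0.10927515]
[0, 1, 2] [ 0.40715513 -0.26713589  0.11173387]
```

Emit:
servo_tool([
  {"x": 2,"y": 0,"z": -30,"yaw": 0},
  {"x": 2,"y": 0,"z": -65,"yaw": 0},
  {"x": 2,"y": 0,"z": -85,"yaw": 0},
  {"x": 2,"y": 0,"z": -85,"yaw": 0},
  {"x": 2,"y": 0,"z": -85,"yaw": 0},
])

```text
time: 3.82
ee_pos: [0.4082, -0.2664, 0.1695]
tcp_rot: [-179.8, 0.2, 150.3]
wrist_force: [0.2, 0.4, -0.1]
opening: 0.0852
```

```bash
python3 - <<'E'
from h import *
o,im,_=grab('wrist','w2');print(o['ee_pos'],o['tcp_rot'])
cv2.imwrite('pics/c2.png',cv2.resize(im[180:330,230:430,::-1],(800,600),interpolation=cv2.INTER_CUBIC))
E
```

```text
[ 0.40818926 -0.26638743  0.16946663] [-179.791016      0.23418011  150.33912332]
```

View pics/c2.png

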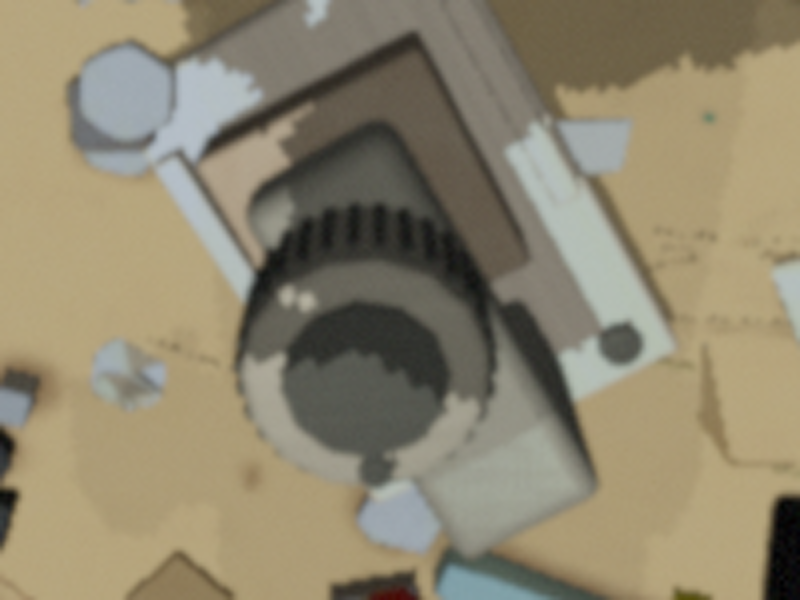

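Knob-top centre is at crop (366,375), i.e. image (321.5,273.8). The dot is at (376,470), i.e. (324,297.5).

```bash
python3 - <<'E'
from h import *
a=wpt('w2',(321.5,273.8),.114);b=wpt('w2',(324,297.5),.114)[0]
print(a[0],b,np.linalg.norm(b-a[0]),np.degrees(np.arctan2(*(b-a[0])[1::-1])))
c=wpt('w1',(323.5,233.3),.114);r=[a,c]
A=sum(np.eye(3)-np.outer(i[2],i[2]) for i in r);B=sum((np.eye(3)-np.outer(i[2],i[2]))@i[1] for i in r);print(np.linalg.solve(A,B))
E
```

```text
[ 0.40796105 -0.26561488  0.114     ] [ 0.42166991 -0.27176341  0.114     ] 0.015024557491461114 -24.156588820089063
[ 0.4065497  -0.26476175  0.11756919]
```

Emit:
servo_tool([
  {"x": 0,"y": 1,"z": -30,"yaw": 0},
  {"x": 0,"y": 1,"z": -55,"yaw": 0},
  {"x": 0,"y": 1,"z": -65,"yaw": 0},
  {"x": 0,"y": 1,"z": -65,"yaw": 0},
  {"x": 0,"y": 1,"z": -65,"yaw": 0},
])

```text
time: 4.5
ee_pos: [0.4088, -0.2658, 0.1058]
tcp_rot: [-179.8, 0.3, 150.3]
wrist_force: [-0.3, -0.1, 0.4]
opening: 0.0856
```

Emit:
servo_tool([
  {"x": 0,"y": 0,"z": 0,"yaw": 0},
  {"x": 0,"y": 0,"z": 0,"yaw": 0},
  {"x": 0,"y": 0,"z": 0,"yaw": 0},
  {"x": 0,"y": 0,"z": 0,"yaw": 0},
  {"x": 0,"y": 0,"z": 0,"yaw": 0},
  {"x": 0,"y": 0,"z": 0,"yaw": 0},
  {"x": 0,"y": 0,"z": 0,"yaw": 0},
  {"x": 0,"y": 0,"z": 0,"yaw": 0},
], grip=30, grip_force=60)

```text
time: 5.5
ee_pos: [0.4083, -0.267, 0.1065]
tcp_rot: [-179.6, 0.4, 150.3]
wrist_force: [-5.3, -6.4, 4.7]
opening: 0.0344
```

Emit:
servo_tool([
  {"x": -0.5,"y": 0.5,"z": -1,"yaw": -8},
  {"x": -0.5,"y": 0.5,"z": -1.5,"yaw": -16},
  {"x": -0.5,"y": 0.5,"z": -2,"yaw": -24},
  {"x": -0.5,"y": 0.5,"z": -2,"yaw": -30},
  {"x": -0.5,"y": 0.5,"z": -2,"yaw": -30},
])

```text
time: 6.12
ee_pos: [0.4079, -0.2673, 0.1052]
tcp_rot: [-179.6, 0.5, 120.3]
wrist_force: [-1.8, -4.4, 4.4]
opening: 0.0346
```

```bash
python3 - <<'E'
from h import *
o,im,_=grab('wrist','w3');print(o['ee_pos'],o['tcp_rot'],o['wrist_force'],o['torque'],o['opening'])
E
```

```text
[ 0.40791661 -0.26734226  0.10522698] [-179.58503473    0.51099678  120.25731649] [-1.83612958 -4.36633924  4.4499372 ] [-0.91674215  0.35668262 -0.12377141] 0.03455636220080337
```

View pics/w3.png

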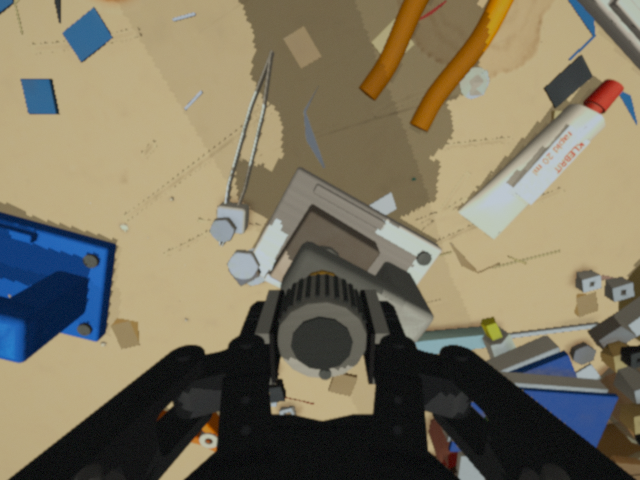

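The pads hold the knob centrally, and the dot at (325,373) kept its place relative to the jaws, so the knob turns with the gripper (Tz −0.12 N m). I continue.

Emit:
servo_tool([
  {"x": 0,"y": 0.5,"z": -0.5,"yaw": -8},
  {"x": 0,"y": 0.5,"z": -1,"yaw": -16},
  {"x": 0,"y": 0.5,"z": -1.5,"yaw": -22},
  {"x": 0,"y": 0.5,"z": -1.5,"yaw": -22},
])

```text
time: 6.68
ee_pos: [0.4076, -0.2675, 0.1048]
tcp_rot: [-179.6, 0.6, 98.3]
wrist_force: [-5.1, -3.4, 9.2]
opening: 0.0347
```

```bash
python3 -c "
from workcell import *
o=get_obs();print(o['ee_pos'],o['tcp_rot'],o['wrist_force'],o['torque'],o['q'])"
```

```text
[ 0.40764569 -0.26751317  0.10475515] [-179.56755021    0.61199272   98.33580253] [-5.11649568 -3.36258732  9.18148422] [-0.52608797  0.98399464 -0.19484596] [-32.87245759  -3.91601053 -15.30821195  78.5299691   -0.7453078
  48.79354325]
```

Emit:
servo_tool([
  {"x": 0,"y": 0,"z": -0.3,"yaw": -6},
  {"x": 0,"y": 0,"z": -0.5,"yaw": -12},
  {"x": 0,"y": 0,"z": -0.5,"yaw": -12},
])

```text
time: 7.05
ee_pos: [0.4074, -0.2676, 0.1047]
tcp_rot: [-179.5, 0.6, 86.5]
wrist_force: [-2.8, -0.9, 5.2]
opening: 0.0343
```

```bash
python3 -c "
from workcell import *
o=get_obs();print(o['ee_pos'],o['tcp_rot'],o['wrist_force'],o['torque'],o['q'])"
```

```text
[ 0.40743704 -0.26755927  0.10472689] [-179.54927395    0.63834532   86.45803069] [-2.77722333 -0.92446895  5.2039803 ] [-0.16402385  0.59848248  1.00884972] [-32.87306311  -3.78120362 -15.18413487  78.67733577  -0.77729525
  60.67196153]
```

Emit:
servo_tool([
  {"x": 0,"y": 0,"z": -0.3,"yaw": -5},
  {"x": 0,"y": 0,"z": -0.3,"yaw": -10},
  {"x": 0,"y": 0,"z": -0.3,"yaw": -10},
])

```text
time: 7.42
ee_pos: [0.4069, -0.269, 0.1048]
tcp_rot: [-179.5, 0.9, 76.5]
wrist_force: [-5.9, -10.3, 1.9]
opening: 0.0344
```

```bash
python3 - <<'E'
from h import *
o,im,_=grab('wrist','w4');print(o['ee_pos'],o['tcp_rot'],o['wrist_force'],o['torque'],o['opening'])
cv2.imwrite('pics/c4.png',np.hstack([cv2.resize(cv2.imread(f'pics/{t}.png')[260:400,230:420],(400,295),interpolation=cv2.INTER_CUBIC) for t in('w3','w4')]))
E
```

```text
[ 0.40691234 -0.26902888  0.10476068] [-179.52459754    0.86345911   76.53966087] [ -5.92637768 -10.31287323   1.94357643] [-2.07499599  0.97033616  1.067141  ] 0.03438220040018631
```

View pics/c4.png

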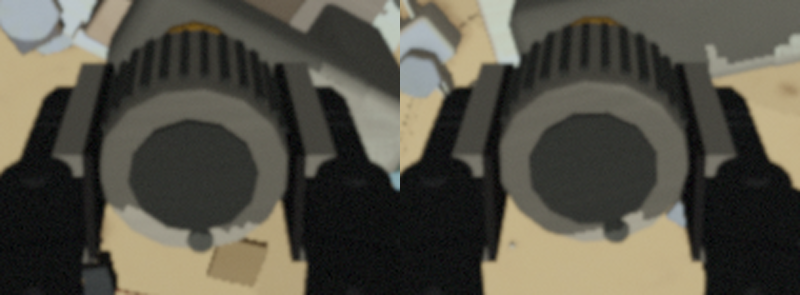

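The dot shifted about 13° in the jaws and the torque levelled at about 1.05 N m, so the fingers are slipping. To be sure this is the stop and not just the foot resisting, I turn a little more with a firmer grip.

Emit:
servo_tool([
  {"x": 0.5,"y": 1.5,"z": 0,"yaw": 0},
  {"x": 0.5,"y": 1.5,"z": 0,"yaw": -5},
  {"x": 0.5,"y": 1.5,"z": 0,"yaw": -10},
  {"x": 0.5,"y": 1.5,"z": 0,"yaw": -15},
  {"x": 0.5,"y": 1.5,"z": 0,"yaw": -15},
], grip_force=100)

```text
time: 8.1
ee_pos: [0.407, -0.2675, 0.1049]
tcp_rot: [-179.5, 0.9, 61.8]
wrist_force: [-5.0, -2.3, 3.4]
opening: 0.0337
```

```bash
python3 - <<'E'
from h import *
o,im,_=grab('wrist','w5');print(o['ee_pos'],o['tcp_rot'],o['wrist_force'],o['torque'],o['opening'])
cv2.imwrite('pics/c5.png',np.hstack([cv2.resize(cv2.imread(f'pics/{t}.png')[260:400,230:420],(400,295),interpolation=cv2.INTER_CUBIC) for t in('w4','w5')]))
E
```

```text
[ 0.40704686 -0.26747868  0.10489102] [-179.48343952    0.89795994   61.78341655] [-4.95866452 -2.28305359  3.36866534] [-0.29137544  0.76280024  1.47231626] 0.033734297169260616
```

View pics/c5.png

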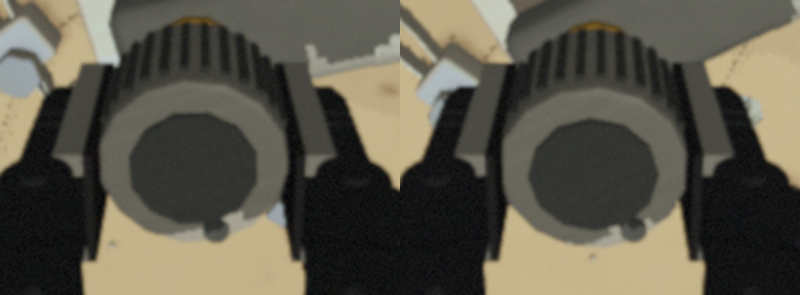

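Another ~15° of slip at 1.47 N m with the knob standing still: this is the hard stop. I release and lift.

Emit:
servo_tool([
  {"x": 0,"y": 0,"z": 0,"yaw": 0},
  {"x": 0,"y": 0,"z": 0,"yaw": 0},
  {"x": 0,"y": 0,"z": 0,"yaw": 0},
  {"x": 0,"y": 0,"z": 0,"yaw": 0},
  {"x": 0,"y": 0,"z": 0,"yaw": 0},
  {"x": 0,"y": 0,"z": 0,"yaw": 0},
  {"x": 0,"y": 0,"z": 0,"yaw": 0},
], grip=85)

```text
time: 9.02
ee_pos: [0.4071, -0.2675, 0.1049]
tcp_rot: [-179.5, 0.9, 61.8]
wrist_force: [-0.2, -0.0, -0.6]
opening: 0.0851
```

Emit:
servo_tool([
  {"x": 0,"y": 0,"z": 20,"yaw": 0},
  {"x": 0,"y": 0,"z": 60,"yaw": 0},
  {"x": 0,"y": 0,"z": 110,"yaw": 0},
  {"x": 0,"y": 0,"z": 145,"yaw": 0},
  {"x": 0,"y": 0,"z": 145,"yaw": 0},
  {"x": 0,"y": 0,"z": 145,"yaw": 0},
])

```text
time: 9.78
ee_pos: [0.407, -0.2674, 0.2491]
tcp_rot: [-179.4, 0.9, 61.8]
wrist_force: [-1.3, -0.6, -0.2]
opening: 0.0849
```

```bash
python3 - <<'E'
from h import *
o,im,_=grab('wrist','w6');print(o['ee_pos'],o['tcp_rot'],o['wrist_force'],o['torque'],o['opening'])
o,s,_=grab('side','s6')
a=cv2.resize(im[170:310,250:400],(480,448),interpolation=cv2.INTER_CUBIC);b=cv2.resize(s[190:350,225:355],(320,394),interpolation=cv2.INTER_CUBIC)
b=cv2.copyMakeBorder(b,0,54,0,0,0);cv2.imwrite('pics/c6.png',np.hstack([a,b])[:,:,::-1])
E
```

```text
[ 0.40699133 -0.26742369  0.24914005] [-179.44632427    0.88793058   61.82469773] [-1.31897666 -0.56781352 -0.23381834] [ 0.00654303 -0.00906133  0.01183787] 0.0848825178177561
```

View pics/c6.png

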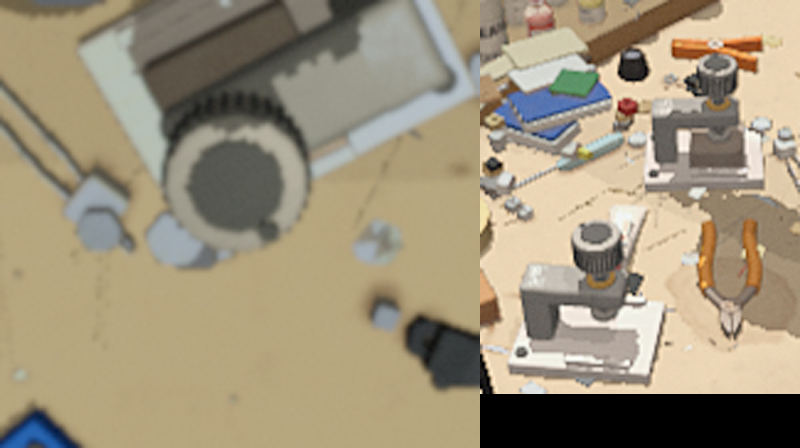

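The dot is at crop (267,230), i.e. image (333.4,241.9), and the knob centre at (236,184), i.e. (323.8,227.5). The block is in place and the empty clamp unchanged. I check the angle turned.

```bash
python3 - <<'E'
from h import *
a=wpt('w6',(323.8,227.5),.111)[0];b=wpt('w6',(333.4,241.9),.111)[0]
g=np.degrees(np.arctan2(*(b-a)[1::-1]));print(a,np.linalg.norm(b-a),g,'turned cw',-23.8-g,np.radians(-23.8-g))
s0=np.load('pics/side0.npz')['im'].astype(int);s6=np.load('pics/s6.npz')['im'].astype(int)
D=abs(s0-s6).max(2);print('diff empty knob',D[275:305,255:290].max(), 'block region',D[238:262,300:335].max())
E
```

```text
[ 0.40772191 -0.26627149  0.111     ] 0.014320810878115464 -85.62415904952313 turned cw 61.82415904952313 1.0790351326908267
diff empty knob 53 block region 98
```

```bash
python3 -c "
from workcell import *
print(job_done(),get_obs()['time'])"
```

```text
the job is handed in; nothing more can be done
the job is handed in; nothing more can be done
```

I tightened the screw of the clamp that holds the steel block until it stopped, let go, lifted the gripper clear and handed the job in at about 10 s of robot time. I went up and over the chair back to reach the clamp.

- **Turn:** the dark dot on the knob moved about 62° (1.08 rad) clockwise, within the 0.9–1.3 rad the task implies.
- **Stop:** the fingers slipped round the knob at about 1.05 N m with a 60 N grip. They slipped about 15° more at about 1.5 N m with a 100 N grip, so I took this as the hard stop. I inferred that the foot presses on the block from this, not from seeing the contact.
- **Release:** after lifting, the wrist torque was about zero.
- **Block and empty clamp:** in the last side picture the block lies in its place and the empty clamp looks untouched.
- **Inconclusive checks:** comparing side pictures pixel by pixel before and after gave differences at both the block and the empty knob. I put these down to shadows and noise, so I relied on looking. I did not measure the empty knob's dot.
- **Small disagreements:** the gripper opening read about 34.5 mm on the 36 mm knob, though the pads sat centred on it. The height of the knob top came out between 109 and 118 mm in the different views, against the stated 114 mm.

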